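Hang up the bolt basket, then lift the test chamber's lid and hold it level

TASK

Open the test chamber on the bench: first take the red basket of bolts off the lid and hang it by its handle over both yellow prongs of the hook stand, without tipping the bolts out, and let go of it. Then take the lid by its black handle, lift it straight up about 10 cm above its seat and finish while still holding it there, level and steady over the chamber, carried by the gripper alone. Leave the other things on the bench where they are.

Things in the scene. Friction and masses are not known exactly. Their poses are not given: they have to be found in the camera images.
- basket_grip (a point): Middle of the red basket's handle: a level steel rod 10 mm thick, 108 mm long along y, on two 8 mm legs (50 mm either side), rigid with the basket. The basket (about 0.3 kg) is an open tray 70 (x) x 112 (y) x 42 mm high, centred below; rim 83 mm and underside 125 mm below the rod's centre. Starts on the half of the lid towards the chamber's -x end. z up.
- hook_seat (a point): Place to hang the basket on the fixed hook stand: midway between its 2 level yellow prongs (8 mm thick, 32 mm either side in y), at their upper side, 169 mm up. They run from a crossbar (face at x +77 mm, top 4 mm above this point; nothing higher) along -x to x -50, then bend up to tips at x -62, 18 mm above this point. Hung rightly, the rod lies along y across both, centre 5 mm above this point.
- lid_grip (a point): Middle of the lid's handle, a black bar 14 mm (x) x 84 mm (y) x 14 mm high on two posts 34 mm either side; 25 mm free under it. The lid is a grey plate 200 (x) x 120 (y) x 6 mm, about 0.45 kg, balanced about the handle; its underside is 38 mm below this point. A step under it reaches 6 mm down into the chamber with 6 mm play all round. z up.
- chamber_mouth (a point): Centre of the mouth of the fixed test chamber (clear walls, aluminium rim 200 mm along x by 120 mm along y), at rim height, 100 mm above the bench. With the lid on, the lid's handle centre is 38 mm straight above this point.
- spray_can_mid (a point): Bystander: blue and yellow spray can with red cap, 64 mm across, 190 mm tall, standing; its middle.
- spool_mid (a point): Bystander: black wire spool, 80 mm across, 70 mm tall, standing; its middle.
- screwdriver_mid (a point): Bystander: screwdriver lying on the bench; a point in it 12 mm above the bench.
- piston_mid (a point): Bystander: aluminium piston, 56 mm across, standing with its rod up, 70 mm tall; the middle of its head, 15 mm up.
- flange_mid (a point): Bystander: brass ring, 70 mm across, 14 mm high; its centre.
- bin_mid (a point): Bystander: green open bin, 90 x 120 x 50 mm; its middle.
Not all that is in view belongs to the job. Leave any green look-alike of the part that bears lid_grip alone. Leave any pink look-alike of the part that bears hook_seat alone.

How it is judged (in metres and radians):
On the way, in this order (a step that is already met when the one before it is completed fails the run):
1. the basket hangs by its handle across both prongs, released (x of basket_grip in the frame of hook_seat between -0.055 and 0.07 m and y of basket_grip in the frame of hook_seat between -0.02 and 0.02 m and z of basket_grip in the frame of hook_seat between -0.001 and 0.012 m and contact force between basket and hook_stand above 0.8 N and contact force between basket and the fingers below 0.1 N and angle between basket_grip's own z axis and vertical below 0.35 rad and linear speed of basket below 0.06 m/s), for 0.3 s.
2. the lid is lifted off the chamber in the gripper (contact force between lid and the fingers above 1 N and contact force between lid and chamber below 0.05 N and z of lid_grip in the frame of chamber_mouth above 0.068 m), for 0.2 s.
At the end, for the whole second after the job is handed in: Lid held by the fingers alone, 60 to 160 mm above its seat, within 50 mm sideways of the chamber centre, tilt under 0.10 rad, at rest (20 mm/s, 0.15 rad/s). Basket hangs released across both prongs, rod middle within 20 mm of midway, at prong height, tilt under 0.35 rad (x of basket_grip in the frame of hook_seat between -0.055 and 0.07 m and y of basket_grip in the frame of hook_seat between -0.02 and 0.02 m and z of basket_grip in the frame of hook_seat between -0.001 and 0.012 m and contact force between basket and hook_stand above 0.8 N and contact force between basket and the fingers below 0.1 N and angle between basket_grip's own z axis and vertical below 0.35 rad and contact force between lid and the fingers above 1 N and contact force between lid and chamber below 0.05 N and z of lid_grip in the frame of chamber_mouth between 0.098 and 0.198 m and horizontal distance between lid_grip and chamber_mouth below 0.05 m and angle between lid_grip's own z axis and vertical below 0.1 rad and linear speed of lid below 0.02 m/s and angular speed of lid below 0.15 rad/s and contact force between lid and hook_stand below 0.05 N and contact force between lid and basket below 0.05 N); the arm keeps its last pose, push and grip.
It fails at once if the basket is tipped by more than 0.7 rad (angle between basket_grip's own z axis and vertical above 0.7 rad).
It fails at once if a bystander is moved by more than 30 mm (distance of any of spray_can_mid, spool_mid, screwdriver_mid, piston_mid, flange_mid, bin_mid from where it was at the start of the episode above 0.03 m).
It also fails if it takes over 59 s, if anything falls off the work surface, if the arm or the gripper's body presses on something with over 40 N, if the wrist force passes 120 N, or if a joint passes its speed limit or range.

ROBOT

A 6-joint arm with a two-finger parallel gripper is mounted at the origin on the work surface. World frame = base frame: x ahead of the robot, y to its left, z up, the work surface at z = 0. Lengths are in mm, angles in rad, forces in N, time in s.
With the tool pointing down it reaches from about 300 to 850 mm from the base axis. Payload 5.4 kg.
Tool frame: the origin (TCP) lies midway between the tips of the shut fingers; the grasp point (between the pads) lies arm.grasp_offset behind it (arm.grasp_offset is the distance from the TCP to the grasp point, in mm); x points along the fingers, z is the direction in which the jaws open and shut, and the axes are right-handed (so a half turn about x gives the same grasp; the last joint's range is limited). The gripper opens to 85 mm and grips with 20 to 120 N. Pads are 22 mm wide; open, the fingers measure 114 mm over their backs; the gripper's body (76 mm by 85 mm) begins 54 mm behind the grasp point. The pads swing forward as they close: fully open they stand 13 mm farther back than shut.
Start: joints at [-1.383, 0.158, 1.597, -0, 1.386, -0.21], TCP at [222.725, -530.094, 231.299] pointing down, gripper open.
Joint ranges: [-2.91, 2.91], [-0.94, 2.29], [0.18, 2.7], [-1.29, 4.43], [0.17, 2.64], [-3, 3]. Speed limits (rad/s): [2.57, 2.57, 3.14, 3.14, 3.14, 3.14].

INTERFACE

Orientations are given as a unit quaternion [w, x, y, z].
In Python, from rig import arm, cams, order gives the robot as it stands.
- The arm moves only by the shell command python3 -m jog 'ROWS' [FORCE]. ROWS is JSON, a list of rows, each a list of 7 numbers: the shift along the world's x, y, z in m, then the turn, a rotation vector about the world's x, y, z in rad, then the gripper command: -1 is fully open, 1 is shut, values between are in proportion. In form: [[tx, ty, tz, ax, ay, az, hand], ...]. A call has exactly 10 rows; each row shifts and turns the commanded pose from where the row before left it; what a row does not reach is not made up. A row lasts 1/12 s, in which the tool goes at most 41.7 mm and 7.16 degrees, less where a joint would pass 70% of its speed; a pose out of reach is approached as far as the arm can. A call with a gripper value outside its range is refused whole. The fingers move at their own pace and stop on an object; FORCE is the grip in N (left out, the last holds). Time passes only in rows, so rows that do not move let the fingers close, or fill a call up. It gives the time, the measured TCP pose, the force and the opening at its end, in the units of the state.
- arm.read_state(): the state, without advancing time (a new reading comes with each control period).
- cams.grab_frame(name): name is "scene" or "top"; returns a dict with "color" (420x560x3 uint8, red, green, blue), "fx", "fy", "cx", "cy" (pixels), "R" (3x3) and "t" (3): a world point X has camera coordinates R X + t. Camera axes: x right, y down, z forward; pixel columns grow to the right and rows downward; lengths in mm; the calibration is good to about 2 mm. A picture is of the moment at which its call begins. There is no depth.
- order.sign_off(): hands the job in, once; it reports no verdict.
The state is a dict: "time_s": time; "joint_pos": joint angles; "dq": joint speeds; "tau": joint torques, N m; "tcp_pos": TCP position; "orientation": TCP orientation; "contact_force": force on the tool from outside, world axes, zero at the start; "moment": the same for the moment, N m; "grip_width": opening from 0.0 (shut) to 1.0 (fully open).
Only numpy, scipy, OpenCV 4.12 (cv2) and the standard library are available. Lean on these libraries where they do the work, as an engineer would, in place of code of your own. Each camera call takes 0.05 s, during which the arm holds its last target. There are 200 camera calls.

## Working session

There is one attempt and no reset: what is moved stays moved. The work goes in short steps, Python scripts to look and compute and a shell command to move; the robot and the scene stay as the last step left them, time stands still between calls to the robot, and variables do not carry over. Pictures are saved under pics/ and viewed, about 8 in all and at most 12, crops included, and the job is handed in when it is done.

```bash
mkdir -p pics; cat > h.py <<'E'
import numpy as np, cv2
from rig import arm, cams, order
def grab(n,p=None):
    f=cams.grab_frame(n)
    if p: cv2.imwrite('pics/'+p,f['color'][:,:,::-1])
    return f
def ray(f,u,v):
    R=np.array(f['R']);t=np.array(f['t']).ravel()
    d=R.T@np.array([(u-f['cx'])/f['fx'],(v-f['cy'])/f['fy'],1]);return -R.T@t,d
def onz(f,u,v,z):
    c,d=ray(f,u,v);return c+d*(z-c[2])/d[2]
def proj(f,X):
    p=np.array(f['R'])@np.array(X,float)+np.array(f['t']).ravel();return np.round([f['fx']*p[0]/p[2]+f['cx'],f['fy']*p[1]/p[2]+f['cy']],1)
def tri(f,a,g,b):
    A=[];B=[]
    for F,p in((f,a),(g,b)):
        c,d=ray(F,*p);d=d/np.linalg.norm(d);P=np.eye(3)-np.outer(d,d);A.append(P);B.append(P@c)
    x=np.linalg.lstsq(np.vstack(A),np.hstack(B),rcond=None)[0]
    return x,[np.linalg.norm(A[i]@x-B[i]) for i in(0,1)]
E
python3 - <<'E'
from h import *
a=grab('scene','s0.png');b=grab('top','t0.png')
for f in(a,b): print(ray(f,280,210),f['fx'])
s=arm.read_state();print(s['tcp_pos'],s['orientation'],s['grip_width'],arm.grasp_offset,s['time_s'])
E
```

```text
(array([1238.72339046, -230.27643733,  839.56617564]), array([-0.71501396,  0.23048423, -0.66005642])) 385.7578024206298
(array([ 414.61231105,  -17.27878282, 1184.18294545]), array([ 0.06936408, -0.00914262, -0.99758461])) 411.565466247183
[ 222.61571722 -529.56980447  230.39692471] [ 0.58849827  0.39177985  0.58937548 -0.39091542] 0.9999010302336324 18.700000000000003 0.1
```

View pics/s0.png

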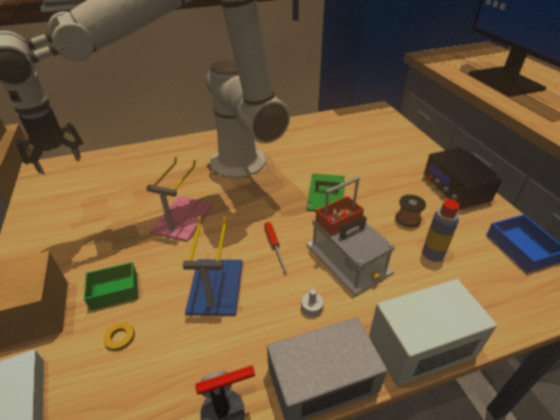

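View pics/t0.png

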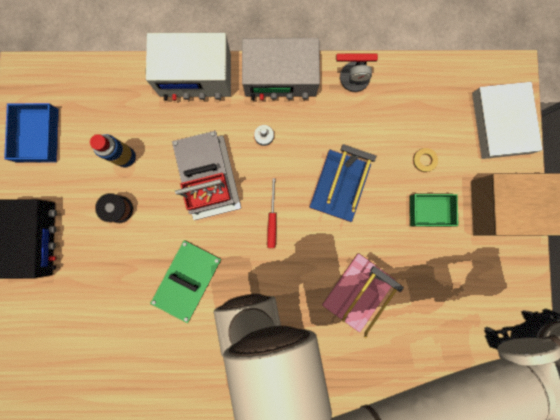

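The scene image shows the red basket on the grey lid at (340,212). The blue-based hook stand is at (213,265), and the pink one at (175,200) is a look-alike. In the top image the basket rod is near (200,187), the lid handle near (201,169) and the stand near (343,183).

What could be mistaken for what I want: 
- **Lid:** grey lid at top (205,165), chosen; green plate at (187,280), look-alike.
- **Stand:** blue-based at (343,183), chosen; pink at (365,295), look-alike.

Next I'll check the choice in one close crop.

```bash
python3 - <<'E'
from h import *
t=cv2.imread('pics/t0.png');s=cv2.imread('pics/s0.png')
def z(i,x,y,w,h,k):return cv2.resize(i[y:y+h,x:x+w],(w*k,h*k),interpolation=cv2.INTER_CUBIC)
c=np.zeros((600,800,3),np.uint8)
c[0:300,0:400]=z(t,160,125,100,75,4)*1 if 0 else cv2.resize(t[125:225,150:250],(400,400),interpolation=cv2.INTER_CUBIC)[:300]
c[0:300,400:800]=z(t,300,135,100,75,4)
c[300:600,0:400]=z(s,300,170,100,75,4)
c[300:600,400:800]=z(s,170,210,100,75,4)
cv2.imwrite('pics/c1.png',c)
E
```

```text
(no output)
```

View pics/c1.png

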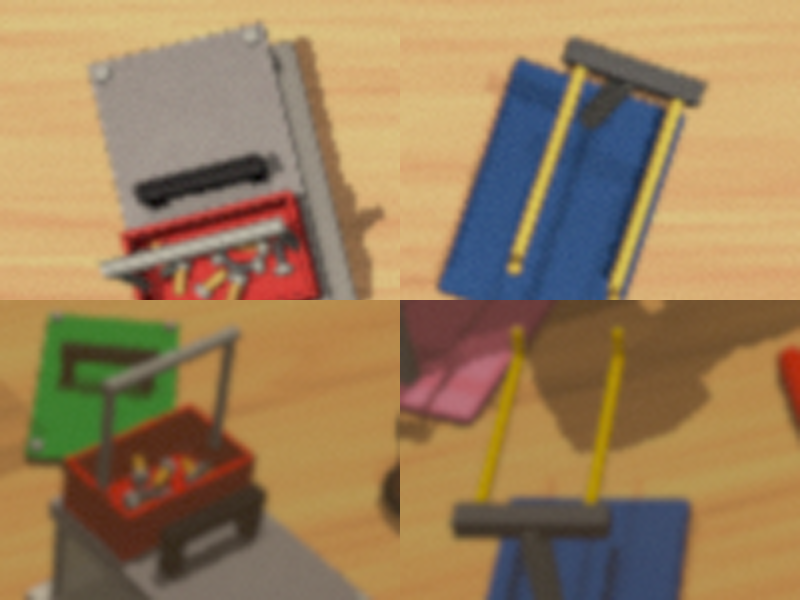

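The crop confirms it: the basket sits on the robot-side half of the grey lid, and the blue-based stand has its prongs pointing towards the robot. Now I'll triangulate.

```bash
python3 - <<'E'
from h import *
a=grab('scene');b=grab('top')
P={'rodL':((359,178.5),(175.75,192),231),'rodR':((327,191.2),(221.25,181.5),231),'lid':((353.3,223),(200.75,170),145),
'tipL':((224.5,218),(328.75,202),187),'tipR':((199.5,218),(353.75,208.75),187),'rootL':((218,260),(345,152.5),169),'rootR':((190.75,260),(369.5,160.75),169)}
for n,(s,t,z) in P.items():
    x,r=tri(a,s,b,t);print(n,x.round(1),np.round(r,1),onz(a,*s,z).round(1),onz(b,*t,z).round(1))
for u in((184.2,173),(217,166.2)):print('lidbar top',onz(b,*u,145).round(1))
for u in((175,143),(213.5,133.5),):print('lidcorner',onz(b,*u,106).round(1))
from scipy.spatial.transform import Rotation as Q
s=arm.read_state();q=s['orientation'];print(Q.from_quat(np.r_[q[1:],q[0]]).as_matrix().round(3))
E
```

```text
rodL [525.4 218.3 228. ] [1.6 1.6] [529.  217.9 231. ] [524.5 216.1 231. ]
rodR [549.6 113.8 230.7] [3.4 3.4] [550.4 117.1 231. ] [548.4 110.5 231. ]
lid [592.4 178.  138.8] [2.7 2.7] [598.5 177.2 145. ] [590.3 174.3 145. ]
tipL [ 503.9 -144.4  177.8] [2.1 2.1] [ 514.8 -143.6  187. ] [ 502.7 -145.3  187. ]
tipR [ 486.6 -204.8  181.2] [2.1 2.1] [ 494.1 -203.   187. ] [ 485.8 -205.9  187. ]
rootL [ 629.  -188.1  168.1] [2.4 2.4] [ 630.5 -185.9  169. ] [ 628.4 -190.3  169. ]
rootR [ 607.8 -248.3  167.9] [3.1 3.1] [ 610.  -245.3  169. ] [ 607.1 -251.2  169. ]
lidbar top [582.9 216.3 145. ]
lidbar top [599.9 133.  145. ]
lidcorner [669.7 250.3 106. ]
lidcorner [694.8 148.3 106. ]
[[-0.     0.922  0.387]
 [ 0.001  0.387 -0.922]
 [-1.     0.    -0.001]]
```

Checks against the given sizes:

| Item | Measured | Expected |
|---|---|---|
| Rod height | 228–231 mm | 231 mm |
| Rod length | 107 mm | 108 mm |
| Prong spacing | 63 mm | 64 mm |
| Lid handle length | 85 mm | 84 mm |

Rod middle is at (537.5,166,231), with yaw of about 0.22. The lid is at about (592,176), same yaw. The seat is at about (549.5,-194.5,169), yaw -0.34. Moving above the basket rod now.

```bash
python3 -m jog '[[0.0157,0.034,0.009,0,0,0.07,-1],[0.0157,0.034,0.009,0,0,0.07,-1],[0.0157,0.034,0.009,0,0,0.07,-1],[0.0157,0.034,0.009,0,0,0.07,-1],[0.0157,0.034,0.009,0,0,0.07,-1],[0.0157,0.034,0.009,0,0,0.07,-1],[0.0157,0.034,0.009,0,0,0.07,-1],[0.0157,0.034,0.009,0,0,0.07,-1],[0.0157,0.034,0.009,0,0,0.07,-1],[0.0157,0.034,0.009,0,0,0.07,-1]]' 40; python3 -m jog '[[0.0157,0.034,0,0,0,0.07,-1],[0.0157,0.034,0,0,0,0.07,-1],[0.0157,0.034,0,0,0,0.07,-1],[0.0157,0.034,0,0,0,0.07,-1],[0.0157,0.034,0,0,0,0.07,-1],[0.0157,0.034,0,0,0,0.07,-1],[0.0157,0.034,0,0,0,0.07,-1],[0.0157,0.034,0,0,0,0.07,-1],[0.0157,0.034,0,0,0,0.06,-1],[0,0,0,0,0,0,-1]]'
cat >> h.py <<'E'
from scipy.spatial.transform import Rotation as Q
def st():
    s=arm.read_state();q=s['orientation'];M=Q.from_quat(np.r_[q[1:],q[0]]).as_matrix()
    print('t',round(s['time_s'],2),'tcp',np.round(s['tcp_pos'],1),'yaw',round(float(np.arctan2(M[1,2],M[0,2])),3),'down',M[:,0].round(3),'F',np.round(s['contact_force'],1),'M',np.round(s['moment'],2),'grip',round(s['grip_width'],3),'q',np.round(s['joint_pos'],2))
E
python3 -c "from h import *;st()"
```

```text
time_s: 1.03
tcp_pos: [380.0, -188.3, 321.7]
orientation: [0.688, 0.165, 0.688, -0.165]
contact_force: [1.2, 0.9, 1.0]
grip_width: 1.001
time_s: 1.87
tcp_pos: [521.9, 121.2, 320.4]
orientation: [0.705, -0.054, 0.705, 0.056]
contact_force: [0.3, 0.3, 0.3]
grip_width: 0.998
t 1.87 tcp [521.9 121.2 320.4] yaw 0.155 down [-0.001  0.003 -1.   ] F [0.3 0.3 0.3] M [-0.02 -0.   -0.01] grip 0.998 q [ 0.    0.01  1.58  0.    1.55 -0.15]
```

```bash
python3 -m jog '[[0.0052,0.015,0,0,0,0.022,-1],[0.0052,0.015,0,0,0,0.022,-1],[0.0052,0.015,0,0,0,0.022,-1],[0,0,-0.02,0,0,0,-1],[0,0,-0.02,0,0,0,-1],[0,0,-0.02,0,0,0,-1],[0,0,-0.01,0,0,0,-1],[0,0,0,0,0,0,-1],[0,0,0,0,0,0,-1],[0,0,0,0,0,0,-1]]'
python3 - <<'E'
from h import *
st();a=grab('scene');b=grab('top')
def z(i,x,y,w,h):return cv2.resize(i['color'][y:y+h,x:x+w,::-1],(400,400),interpolation=cv2.INTER_CUBIC)
cv2.imwrite('pics/c2.png',np.hstack([z(a,290,110,120,120),z(b,140,120,120,120)]))
E
```

```text
time_s: 2.7
tcp_pos: [537.4, 160.8, 252.8]
orientation: [0.704, -0.075, 0.702, 0.075]
contact_force: [0.1, -0.1, 0.1]
grip_width: 1.0
t 2.7 tcp [537.4 160.8 252.8] yaw 0.213 down [ 0.002  0.    -1.   ] F [ 0.1 -0.1  0.1] M [ 0.01 -0.01 -0.03] grip 1.0 q [ 0.08  0.11  1.61  0.    1.42 -0.14]
```

View pics/c2.png

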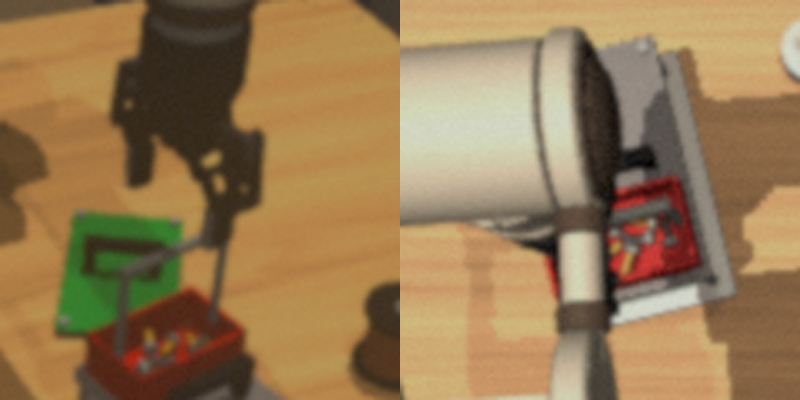

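The open jaws are above the rod: fingertips at crop (140,180) and (220,240), rod middle below them at about (170,255). Basket is undisturbed. Descending and gripping.

```bash
python3 -m jog '[[0,0.005,-0.01,0,0,0.007,-1],[0,0,-0.01,0,0,0,-1],[0,0,-0.01,0,0,0,-1],[0,0,-0.009,0,0,0,-1],[0,0,0,0,0,0,-1],[0,0,0,0,0,0,1],[0,0,0,0,0,0,1],[0,0,0,0,0,0,1],[0,0,0,0,0,0,1],[0,0,0,0,0,0,1]]' 60
python3 -c "from h import *;st()"
```

```text
time_s: 3.63
tcp_pos: [537.0, 165.9, 212.9]
orientation: [0.703, -0.078, 0.702, 0.078]
contact_force: [0.1, -0.4, -0.1]
grip_width: 0.299
t 3.63 tcp [537.  165.9 212.9] yaw 0.22 down [ 0.001  0.    -1.   ] F [ 0.1 -0.4 -0.1] M [ 0.   -0.07 -0.01] grip 0.299 q [ 0.08  0.14  1.66 -0.    1.35 -0.14]
```

```bash
python3 -m jog '[[0,0,0,0,0,0,1],[0,0,0,0,0,0,1],[0,0,0,0,0,0,1],[0,0,0,0,0,0,1],[0,0,0,0,0,0,1],[0,0,0,0,0,0,1],[0,0,0.005,0,0,0,1],[0,0,0.008,0,0,0,1],[0,0,0.01,0,0,0,1],[0,0,0.01,0,0,0,1]]' 60
python3 -c "from h import *;st()"
```

```text
time_s: 4.47
tcp_pos: [536.3, 165.9, 245.9]
orientation: [0.702, -0.078, 0.703, 0.078]
contact_force: [-0.1, -0.2, -2.3]
grip_width: 0.092
t 4.47 tcp [536.3 165.9 245.9] yaw 0.22 down [-0.001 -0.    -1.   ] F [-0.1 -0.2 -2.3] M [-0.02 -0.06 -0.05] grip 0.092 q [ 0.08  0.11  1.62  0.    1.41 -0.14]
```

Opening and a 2.3 N load confirm the basket is held. Carrying it to the open end of the prongs.

```bash
python3 -m jog '[[0,0,0.015,0,0,0,1],[0,0,0.018,0,0,0,1],[-0.004,-0.01,0.01,0,0,-0.02,1],[-0.008,-0.02,0,0,0,-0.04,1],[-0.009,-0.027,0,0,0,-0.05,1],[-0.009,-0.027,0,0,0,-0.05,1],[-0.009,-0.027,0,0,0,-0.05,1],[-0.009,-0.027,0,0,0,-0.05,1],[-0.009,-0.027,0,0,0,-0.05,1],[-0.009,-0.027,0,0,0,-0.05,1]]'
python3 -m jog '[[-0.009,-0.027,0,0,0,-0.05,1],[-0.009,-0.027,0,0,0,-0.05,1],[-0.009,-0.027,0,0,0,-0.05,1],[-0.009,-0.025,0,0,0,-0.04,1],[-0.006,-0.015,0,0,0,-0.03,1],[-0.003,-0.005,0,0,0,-0.02,1],[0,0,0,0,0,0,1],[0,0,0,0,0,0,1],[0,0,0,0,0,0,1],[0,0,0,0,0,0,1]]'
python3 - <<'E'
from h import *
st();a=grab('scene','s3.png');b=grab('top')
def z(i,x,y,w,h):return cv2.resize(i['color'][y:y+h,x:x+w,::-1],(400,400),interpolation=cv2.INTER_CUBIC)
cv2.imwrite('pics/c3.png',np.hstack([z(a,130,120,150,150),z(b,270,130,150,150)]))
E
```

```text
time_s: 5.3
tcp_pos: [469.6, -27.7, 288.8]
orientation: [0.705, 0.05, 0.705, -0.051]
contact_force: [0.4, 0.1, -1.7]
grip_width: 0.091
time_s: 6.13
tcp_pos: [425.9, -151.1, 288.4]
orientation: [0.695, 0.133, 0.694, -0.133]
contact_force: [0.8, -0.6, -2.2]
grip_width: 0.095
t 6.13 tcp [ 425.9 -151.1  288.4] yaw -0.378 down [ 0.  0. -1.] F [ 0.8 -0.6 -2.2] M [ 0.02 -0.01 -0.02] grip 0.095 q [-0.61 -0.21  1.84  0.    1.51 -0.23]
```

View pics/c3.png

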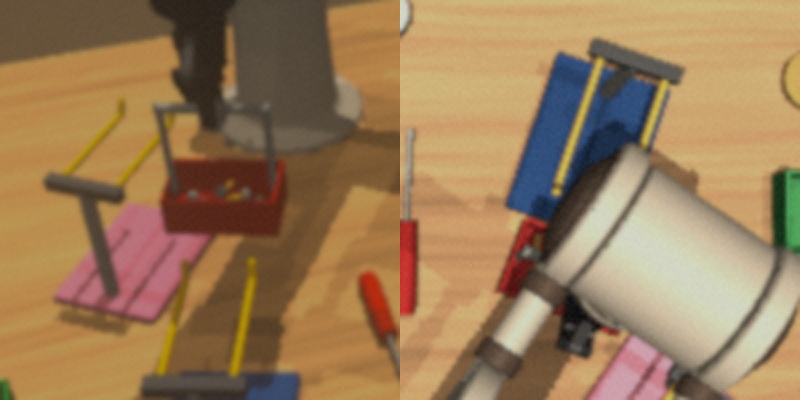

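The basket hangs level in the gripper with its bolts in, rod ends at crop (158,108) and (268,105), facing the yellow prongs. The pink stand is close by, so I'll check clearance and measure the rod in the hand.

```bash
python3 - <<'E'
from h import *
st();a=grab('scene');b=grab('top')
for u in((189.25,160.5),(230.5,159.4)):print('rod',onz(a,*u,307).round(1))
for u in((373,267),(401,287),):print('pinkbar',onz(b,*u,170).round(1))
for u in((375,272),(393,290),(345,312),(367,333)):print('pink prong',onz(b,*u,169).round(1))
# sub-pixel prongs by colour in top and scene (blue stand only)
for f,n,box in((a,'scene',(180,212,235,262)),(b,'top',(320,148,380,215))):
    h=cv2.cvtColor(f['color'],cv2.COLOR_RGB2HSV);m=cv2.inRange(h,(20,120,90),(32,255,255));k=np.zeros_like(m);x0,y0,x1,y1=box;k[y0:y1,x0:x1]=m[y0:y1,x0:x1]
    N,L,S,C=cv2.connectedComponentsWithStats(k)
    for i in range(1,N):
        if S[i,4]>25:
            p=np.argwhere(L==i)[:,::-1].astype(float);l=cv2.fitLine(p.astype(np.float32),2,0,.01,.01).ravel()
            s=(p-l[2:])@l[:2];e=[l[2:]+l[:2]*q for q in(s.min(),s.max())]
            print(n,S[i],[onz(f,*q,165).round(1)[:2] for q in e],np.round(e,1).tolist())
E
```

```text
t 6.23 tcp [ 425.9 -151.3  288.3] yaw -0.378 down [ 0.  0. -1.] F [ 0.1 -0.1 -2.4] M [-0.02 -0.04 -0.02] grip 0.092 q [-0.61 -0.21  1.84  0.    1.5  -0.23]
rod [ 413.  -196.9  307. ]
rod [442.2 -99.7 307. ]
pinkbar [ 343.7 -253.2  170. ]
pinkbar [ 294.8 -320.5  170. ]
pink prong [ 331.5 -258.1  169. ]
pink prong [ 287.6 -301.   169. ]
pink prong [ 235.8 -182.6  169. ]
pink prong [ 185.4 -235.   169. ]
scene [216 216  10  45 184] [array([ 627.1, -187.2]), array([ 484. , -137.6])] [[217.3, 260.2], [225.1, 216.2]]
scene [188 224  12  37 112] [array([ 605.3, -248.6]), array([ 491.4, -206.8])] [[189.3, 260.1], [199.1, 224.0]]
top [328 151  19  52 147] [array([ 504.9, -145.5]), array([ 633. , -191.1])] [[327.7, 201.9], [345.0, 151.0]]
top [360 160  12  26  80] [array([ 547.4, -227.5]), array([ 610.6, -251.2])] [[360.2, 184.7], [369.1, 159.7]]
```

The midlines agree to 1–2 mm, and the pink stand is well clear. Lowering to a rod height of 212, then sliding in over the prongs by 128 mm.

```bash
python3 -m jog '[[0,0,-0.008,0,0,0.005,1],[0,0,-0.014,0,0,0.01,1],[0,0,-0.016,0,0,0.01,1],[0,0,-0.016,0,0,0.008,1],[0,0,-0.016,0,0,0,1],[0,0,-0.014,0,0,0,1],[0,0,-0.008,0,0,0,1],[0,0,-0.003,0,0,0,1],[0.004,-0.0014,0,0,0,0,1],[0.009,-0.0032,0,0,0,0,1]]'
python3 -m jog '[[0.012,-0.0043,0,0,0,0,1],[0.014,-0.005,0,0,0,0,1],[0.014,-0.005,0,0,0,0,1],[0.014,-0.005,0,0,0,0,1],[0.014,-0.005,0,0,0,0,1],[0.014,-0.005,0,0,0,0,1],[0.012,-0.0043,0,0,0,0,1],[0.009,-0.0032,0,0,0,0,1],[0.004,-0.0014,0,0,0,0,1],[0,0,0,0,0,0,1]]'
python3 - <<'E'
from h import *
st();a=grab('scene','s4.png');b=grab('top')
def z(i,x,y,w,h):return cv2.resize(i['color'][y:y+h,x:x+w,::-1],(400,400),interpolation=cv2.INTER_CUBIC)
cv2.imwrite('pics/c4.png',np.hstack([z(a,155,170,110,110),z(b,290,120,120,120)]))
E
```

```text
time_s: 7.17
tcp_pos: [438.8, -156.7, 193.8]
orientation: [0.697, 0.122, 0.696, -0.122]
contact_force: [0.2, -0.5, -2.3]
grip_width: 0.093
time_s: 8.0
tcp_pos: [546.8, -195.5, 194.0]
orientation: [0.697, 0.122, 0.696, -0.122]
contact_force: [0.1, -0.1, -3.1]
grip_width: 0.09
t 8.0 tcp [ 546.8 -195.5  194. ] yaw -0.347 down [ 0.002 -0.001 -1.   ] F [ 0.1 -0.1 -3.1] M [-0.    0.05  0.03] grip 0.09 q [-0.55  0.2   1.62  0.    1.32 -0.2 ]
```

View pics/c4.png

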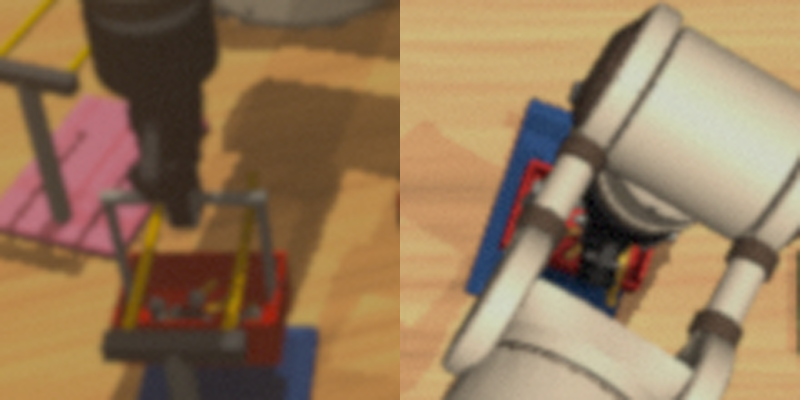

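The rod is over both prongs, which run between the legs at crop (150,240) and (246,235). Checking the lateral offset numerically.

```bash
python3 - <<'E'
from h import *
a=cams.grab_frame('scene')
e=[onz(a,*u,212.7) for u in((183,225),(228.7,224.5))];m=(e[0]+e[1])/2
d=np.array([.941,-.338,0]);n=np.array([.338,.941,0]);S=np.array([549.5,-194.5,169])
print(np.round(e,1),m.round(1),'along',d@(m-S),'lat',n@(m-S), 'tcp lat',n@(np.array(arm.read_state()['tcp_pos'])-S))
# prong px in scene at seat-x, z 169: expected vs seen line
for y in(32,-32):print(proj(a,S+n*y),proj(a,S+n*y+77*d), proj(a,S+n*y-50*d))
E
```

```text
[[ 535.  -245.2  212.7]
 [ 569.  -142.4  212.7]] [ 552.  -193.8  212.7] along 2.114639896800804 lat 1.4962322530472 tcp lat -1.6370567577792237
[220.9 237.2] [216.2 261.2] [223.6 223.2]
[194.8 237. ] [188.5 260.9] [198.5 223. ]
```

Lateral error is within about 2 mm. Lowering 38 mm, slowly at the end.

```bash
python3 -m jog '[[0,0,-0.006,0,0,0,1],[0,0,-0.008,0,0,0,1],[0,0,-0.008,0,0,0,1],[0,0,-0.006,0,0,0,1],[0,0,-0.004,0,0,0,1],[0,0,-0.003,0,0,0,1],[0,0,-0.002,0,0,0,1],[0,0,-0.0015,0,0,0,1],[0,0,0,0,0,0,1],[0,0,0,0,0,0,1]]'
python3 -c "from h import *;st()"
```

```text
time_s: 8.98
tcp_pos: [545.8, -195.0, 155.5]
orientation: [0.697, 0.122, 0.696, -0.122]
contact_force: [-1.7, 1.5, 1.3]
grip_width: 0.094
t 8.98 tcp [ 545.8 -195.   155.5] yaw -0.347 down [ 0.001 -0.    -1.   ] F [-1.7  1.5  1.3] M [ 0.22  0.39 -0.01] grip 0.094 q [-0.55  0.24  1.66 -0.    1.24 -0.2 ]
```

Contact felt: the load has passed to the prongs. Opening.

```bash
python3 -m jog '[[0,0,0,0,0,0,0.6],[0,0,0,0,0,0,0.4],[0,0,0,0,0,0,0.2],[0,0,0,0,0,0,0],[0,0,0,0,0,0,-0.2],[0,0,0,0,0,0,-0.2],[0,0,0,0,0,0,-0.2],[0,0,0,0,0,0,-0.2],[0,0,0,0,0,0,-0.2],[0,0,0,0,0,0,-0.2]]'
python3 -m jog '[[0,0,0.005,0,0,0,-0.2],[0,0,0.01,0,0,0,-0.2],[0,0,0.015,0,0,0,-0.2],[0,0,0.02,0,0,0,-0.2],[0,0,0.02,0,0,0,-0.2],[0,0,0.02,0,0,0,-0.2],[0,0,0.02,0,0,0,-0.2],[0,0,0.01,0,0,0,-0.2],[0,0,0,0,0,0,-0.2],[0,0,0,0,0,0,-0.2]]'
python3 - <<'E'
from h import *
st();a=grab('scene','s5.png');b=grab('top')
def z(i,x,y,w,h):return cv2.resize(i['color'][y:y+h,x:x+w,::-1],(400,400),interpolation=cv2.INTER_CUBIC)
cv2.imwrite('pics/c5.png',np.hstack([z(a,155,170,110,110),z(b,290,120,120,120)]))
E
```

```text
time_s: 9.82
tcp_pos: [545.6, -194.9, 154.8]
orientation: [0.696, 0.122, 0.697, -0.122]
contact_force: [0.1, 0.2, 0.7]
grip_width: 0.599
time_s: 10.65
tcp_pos: [545.8, -195.0, 275.2]
orientation: [0.697, 0.122, 0.696, -0.122]
contact_force: [0.6, 0.5, 0.4]
grip_width: 0.598
t 10.65 tcp [ 545.8 -195.   275.2] yaw -0.347 down [ 0.001 -0.001 -1.   ] F [0.6 0.5 0.4] M [-0.03 -0.02  0.05] grip 0.598 q [-0.55  0.14  1.53  0.    1.47 -0.2 ]
```

View pics/c5.png

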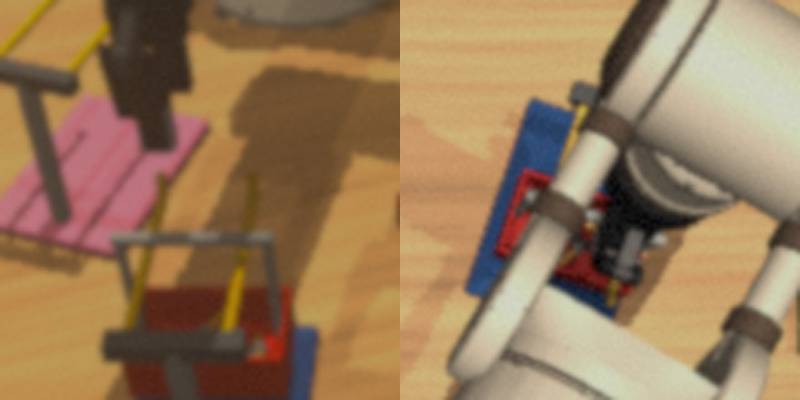

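The basket hangs level with its rod across both prongs (rod ends at crop (110,240) and (273,238)), and the gripper is clear. Moving towards the lid, stopping halfway for a clear look at both.

```bash
python3 -m jog '[[0,0.01,0.005,0,0,0.03,-0.2],[0,0.02,0,0,0,0.05,-0.4],[0,0.03,0,0,0,0.06,-0.6],[0,0.03,0,0,0,0.07,-0.8],[0,0.03,0,0,0,0.07,-1],[0,0.03,0,0,0,0.07,-1],[0,0.025,0,0,0,0.07,-1],[0,0.015,0,0,0,0.06,-1],[0,0,0,0,0,0.05,-1],[0,0,0,0,0,0.03,-1]]'
python3 - <<'E'
from h import *
st();a=grab('scene','s6.png');b=grab('top','t6.png')
def z(i,x,y,w,h):return cv2.resize(i['color'][y:y+h,x:x+w,::-1],(400,300),interpolation=cv2.INTER_CUBIC)
A=np.hstack([z(a,160,200,100,75),z(b,300,135,100,75)]);B=np.hstack([z(a,300,180,100,75),z(b,150,125,100,75)])
cv2.imwrite('pics/c6.png',np.vstack([A,B]))
E
```

```text
time_s: 11.58
tcp_pos: [544.9, -2.9, 279.0]
orientation: [0.702, -0.077, 0.703, 0.078]
contact_force: [0.7, -0.0, -1.4]
grip_width: 1.001
t 11.58 tcp [544.9  -2.9 279. ] yaw 0.219 down [-0.002  0.001 -1.   ] F [ 0.7 -0.  -1.4] M [-0.01  0.01 -0.  ] grip 1.001 q [-0.23  0.05  1.62  0.    1.47 -0.45]
```

View pics/c6.png

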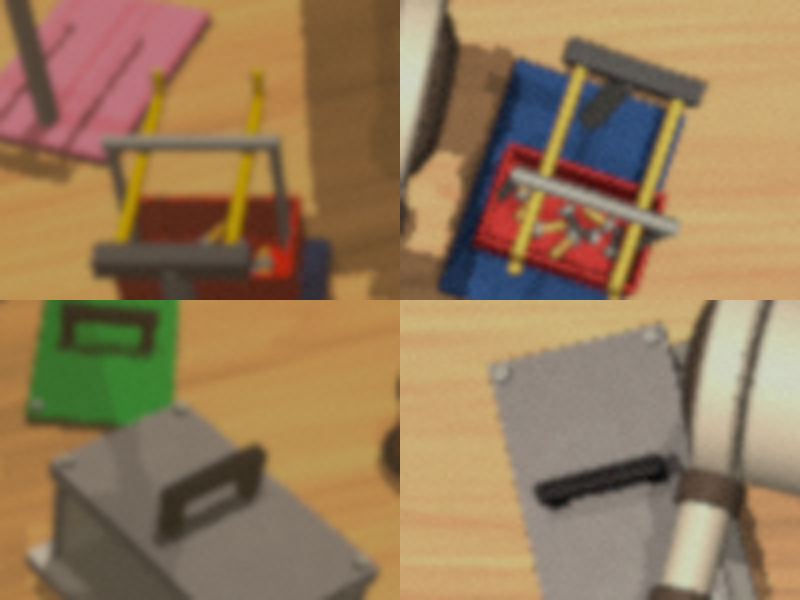

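The basket hangs across both prongs with its bolts inside: rod at upper-right crop (515,177)–(675,228), prongs crossing under it. The lid handle hasn't moved, at lower-right crop (537,493)–(665,465). Going over the handle now.

```bash
python3 -m jog '[[0.004,0.014,0,0,0,0,-1],[0.007,0.028,0,0,0,0,-1],[0.008,0.031,0,0,0,0,-1],[0.008,0.031,0,0,0,0,-1],[0.008,0.031,0,0,0,0,-1],[0.007,0.028,-0.01,0,0,0,-1],[0.0045,0.016,-0.03,0,0,0,-1],[0,0,-0.03,0,0,0,-1],[0,0,-0.02,0,0,0,-1],[0,0,0,0,0,0,-1]]' 90
python3 -m jog '[[0,0,-0.01,0,0,0,-1],[0,0,-0.015,0,0,0,-1],[0,0,-0.015,0,0,0,-1],[0,0,-0.01,0,0,0,-1],[0,0,-0.005,0,0,0,-1],[0,0,0,0,0,0,-1],[0,0,0,0,0,0,-1],[0,0,0,0,0,0,-1],[0,0,0,0,0,0,-1],[0,0,0,0,0,0,-1]]'
python3 -c "from h import *;st()"
```

```text
time_s: 12.52
tcp_pos: [588.2, 174.3, 183.3]
orientation: [0.699, -0.075, 0.707, 0.075]
contact_force: [-0.4, 0.9, -1.2]
grip_width: 0.999
time_s: 13.35
tcp_pos: [592.7, 174.2, 135.7]
orientation: [0.704, -0.075, 0.703, 0.075]
contact_force: [0.5, -1.0, -0.4]
grip_width: 1.0
t 13.35 tcp [592.7 174.2 135.7] yaw 0.213 down [ 0.002  0.    -1.   ] F [ 0.5 -1.  -0.4] M [ 0.01 -0.02  0.03] grip 1.0 q [ 0.09  0.35  1.56  0.    1.23 -0.12]
```

```bash
python3 -m jog '[[-0.001,0.002,-0.006,0,0,0.005,-1],[0,0,-0.006,0,0,0,-1],[0,0,-0.004,0,0,0,-1],[0,0,0,0,0,0,-1],[0,0,0,0,0,0,0],[0,0,0,0,0,0,0.3],[0,0,0,0,0,0,0.5],[0,0,0,0,0,0,0.7],[0,0,0,0,0,0,1],[0,0,0,0,0,0,1]]' 90
python3 -m jog '[[0,0,0,0,0,0,1],[0,0,0,0,0,0,1],[0,0,0,0,0,0,1],[0,0,0,0,0,0,1],[0,0,0,0,0,0,1],[0,0,0,0,0,0,1],[0,0,0,0,0,0,1],[0,0,0,0,0,0,1],[0,0,0,0,0,0,1],[0,0,0,0,0,0,1]]'
python3 -c "from h import *;st()"
```

```text
time_s: 14.18
tcp_pos: [591.6, 176.1, 119.3]
orientation: [0.703, -0.077, 0.702, 0.077]
contact_force: [-3.9, -0.9, 14.3]
grip_width: 0.151
time_s: 15.02
tcp_pos: [591.5, 176.1, 119.4]
orientation: [0.703, -0.077, 0.703, 0.077]
contact_force: [-0.2, 0.7, 4.7]
grip_width: 0.145
t 15.02 tcp [591.5 176.1 119.4] yaw 0.218 down [ 0.001  0.    -1.   ] F [-0.2  0.7  4.7] M [-0.05 -0.04  0.02] grip 0.145 q [ 0.09  0.37  1.57  0.    1.2  -0.12]
```

Gripped at about 12–14 mm, which matches the bar. Lifting straight up about 100 mm.

```bash
python3 -m jog '[[0,0,0.003,0,0,0,1],[0,0,0.005,0,0,0,1],[0,0,0.006,0,0,0,1],[0,0,0.008,0,0,0,1],[0,0,0.008,0,0,0,1],[0,0,0.008,0,0,0,1],[0,0,0.008,0,0,0,1],[0,0,0.008,0,0,0,1],[0,0,0.008,0,0,0,1],[0,0,0.008,0,0,0,1]]'
python3 -m jog '[[0,0,0.008,0,0,0,1],[0,0,0.008,0,0,0,1],[0,0,0.006,0,0,0,1],[0,0,0.004,0,0,0,1],[0,0,0.003,0,0,0,1],[0,0,0.001,0,0,0,1],[0,0,0,0,0,0,1],[0,0,0,0,0,0,1],[0,0,0,0,0,0,1],[0,0,0,0,0,0,1]]'
python3 -m jog '[[0,0,0,0,0,0,1],[0,0,0,0,0,0,1],[0,0,0,0,0,0,1],[0,0,0,0,0,0,1],[0,0,0,0,0,0,1],[0,0,0,0,0,0,1],[0,0,0,0,0,0,1],[0,0,0,0,0,0,1],[0,0,0,0,0,0,1],[0,0,0,0,0,0,1]]'
python3 - <<'E'
from h import *
st();a=grab('scene','s7.png')
cv2.imwrite('pics/c7.png',cv2.resize(a['color'][100:310,140:420,::-1],(800,600),interpolation=cv2.INTER_CUBIC))
E
```

```text
time_s: 15.85
tcp_pos: [591.2, 176.1, 189.8]
orientation: [0.703, -0.077, 0.703, 0.077]
contact_force: [0.1, 0.9, -4.2]
grip_width: 0.146
time_s: 16.68
tcp_pos: [590.9, 176.1, 218.3]
orientation: [0.703, -0.077, 0.703, 0.077]
contact_force: [0.1, -0.4, -3.9]
grip_width: 0.146
time_s: 17.52
tcp_pos: [591.1, 176.1, 218.8]
orientation: [0.703, -0.077, 0.703, 0.077]
contact_force: [0.4, 0.7, -3.7]
grip_width: 0.145
t 17.52 tcp [591.1 176.1 218.8] yaw 0.218 down [ 0.  0. -1.] F [ 0.4  0.7 -3.7] M [0.06 0.03 0.02] grip 0.145 q [ 0.09  0.27  1.49  0.    1.38 -0.12]
```

View pics/c7.png

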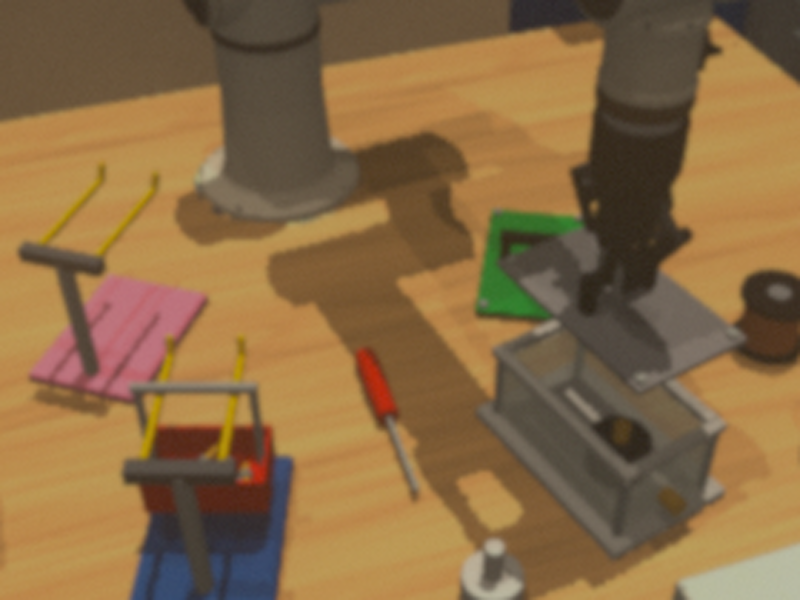

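The lid is off, held above the open chamber, with corners at crop (502,265), (640,385) and (745,338). The basket still hangs on both prongs. A quick level check follows: on a level plane at z = 205 the corners should measure 200 x 120 mm.

```bash
python3 - <<'E'
from h import *
a=cams.grab_frame('scene')
c=[onz(a,140+x*.35,100+y*.35,205) for x,y in((502,265),(640,385),(745,338))]
print(np.round(c,1),np.linalg.norm(c[0]-c[1]),np.linalg.norm(c[1]-c[2]),((c[0]+c[2])/2).round(1))
st()
E
```

```text
[[517.2 101.4 205. ]
 [697.7 147.4 205. ]
 [676.5 257.6 205. ]] 186.2532732521392 112.25524275629805 [596.8 179.5 205. ]
t 17.62 tcp [591.1 176.1 218.8] yaw 0.218 down [-0. -0. -1.] F [-0.7  1.1 -3.8] M [-0.02 -0.02 -0.02] grip 0.146 q [ 0.09  0.27  1.49 -0.    1.38 -0.12]
```

Both sides come out short in the same ratio (0.93), as expected when picking rounded corners, so there's no sign of tilt. The centre is right, the moment is about 0 and the pose is steady. Handing in.

```bash
python3 -c "
from h import *
order.sign_off();st()"
```

```text
the job is handed in; nothing more can be done
the job is handed in; nothing more can be done
```

I hung the basket by its handle across both yellow prongs of the blue-based stand and let go. I then lifted the lid about 99 mm straight up and handed in at about 17.6 s, still holding it. The sign-off gave no verdict.

- **Basket:** the last picture shows it hanging level on both prongs. A closer look just after release showed the bolts still inside.
- **Lid:** the wrist carried 3.8 N with almost no moment, and the pose was steady. The lid's centre measured (597,180) against the starting handle position of about (592,176).
- **Bystanders:** the ones in the last picture (spool, screwdriver, piston) looked undisturbed. I did not measure any of them again.
- **Disagreements:**
  - The level check gave 186 x 112 mm against the true 200 x 120. I put this down to picking rounded corners, because both sides were short in the same ratio, so it supports "level" only roughly.
  - Early estimates of the prong tips differed by up to about 10 mm along the prongs, which is within the x tolerance.

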